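# Move a print roller from its spring clips to the cleaning station

### The job

Free the black print roller from its two spring clips by rolling it sideways, away from the fixed steel hooks and out past the sprung copper jaws, without wrenching it against the hooks. Lay it centred on the yellow parking rest with the two notches, let go, and take it again by one end (the guards of the trough leave only the ends free to hold). Then lay it gently, fully down and centred along the trough of the cleaning station, its red end facing the blue motor; let go, and leave all other things standing where they are.

Things in the scene. Friction and masses are not known exactly. Their poses are not given: they have to be found in the camera images.
- roller_mid (a point): Centre of the print roller: a black rubber-covered cylinder 160 mm long, 34 mm in diameter, about 0.25 kg, lying level, with a red band 26 mm long at one end and a narrow aluminium band at the plain end. The y axis runs along the roller towards the red end.
- roller_red (a point): Centre of the roller's red end face, 80 mm from the roller's centre along its y.
- roller: The same roller; origin on its surface, half-way along, y towards the red end.
- rack: Fixed grey clip rack, base 110 mm (x) by 200 mm (y), 12 mm thick; origin under its centre on the table, z up. Roller at the start: along y, red end to +y, centre 50 mm above the origin. Two clips 22 mm wide at y = +48 and -48 mm; end plates 62 mm high 5 mm past the roller's ends: only the 74 mm between the clips is free to grasp. The roller lies on 33 mm high blocks under the clips.
- rack_hooks (a point): Point between the tips of the rack's two rigid steel hooks (axes as the rack). Each hook stands on the +x side, 2 mm from the roller, and reaches over it, 2 mm above its top, as far as this point (x = -3 mm); 73 mm high overall. Straight up is blocked; with the roller's centre 22 to 28 mm towards the rack's -x it is clear of the hooks and can rise.
- rack_jaws (a point): Point between the lips of the rack's two sprung copper jaws on the -x side (axes as the rack, up to 70 mm high). Hinged near the base; pushed by the roller towards -x they swing outward (about 5 to 15 N for the pair over 25 mm) and spring back.
- rest: Fixed yellow parking rest, base 80 mm (x) by 90 mm (y), 10 mm thick; origin under its centre on the table, z up. Two V notches 10 mm thick at y = +30 and -30 mm carry the roller along y, either way round, its centre 55 mm above the origin. The roller's middle and both ends stay free to grasp; the supports end about 2 mm below its centre height.
- cradle: Fixed cleaning station, base 100 mm (x) by 190 mm (y); origin under it on the table, z up. White V trough with green guards, 70 mm long, from y = -70 to 0 mm. The guards stand 5 mm from the roller's sides, flare outward and end 80 mm high (8 mm above the roller's top), so it cannot be held by its middle there; 45 mm stand out at each end.
- cradle_seat (a point): Where the centre of the seated roller belongs: x = 0, y = -35, z = 55 mm in the station's frame; axes as the station, the roller lies along y with its red end to +y.
- motor_face (a point): Centre of the face of the blue motor (62 by 64 mm, 90 mm high) on the station's +y side, 88 mm from the seat, so 8 mm beyond the red end of a centred roller.
- bottle: Bystander: blue bottle, 60 mm in diameter, 190 mm high; origin under it.
- ink_can: Bystander: green can, 64 mm in diameter, 90 mm high; origin under it.
- tape: Bystander: brown tape ring, 76 mm in diameter, 24 mm high; origin under it.
- jar: Bystander: amber jar, 56 mm in diameter, 70 mm high; origin under it.
- spool: Bystander: orange flanged spool standing on end, 72 mm in diameter, 100 mm high; origin under it.
- driver: Bystander: screwdriver 200 mm long lying along its x.
- carton: Bystander: carton 70 x 100 x 80 mm high; origin under it.
- bin: Bystander: red open bin 100 x 80 x 50 mm high; origin under it.

How it is judged:
By the outcome, as a careful person would: the job done as asked, in the order asked, and still so for the second after the job is handed in, with the robot touching nothing.
It also fails if it takes over 72 s, if anything falls off the work surface, if the arm or the gripper's body presses on something with over 40 N, if the wrist force passes 120 N, or if a joint passes its speed limit or range.

### The arm

A 6-joint arm with a two-finger parallel gripper is mounted at the origin on the work surface. World frame = base frame: x ahead of the robot, y to its left, z up, the work surface at z = 0. Lengths are in m, angles in rad, forces in N, time in s.
With the tool pointing down it reaches from about 0.425 to 0.95 m from the base axis. Payload 3.5 kg.
Tool frame: the origin (TCP) lies midway between the tips of the shut fingers; the grasp point (between the pads) lies 19 mm behind it (ctrl.pinch_z is the distance from the TCP to the grasp point, in m); z points along the fingers, y is the line along which they close (so a half turn about z gives the same grasp; the last joint's range is limited). The gripper opens to 85 mm and grips with 20 to 120 N. Pads are 22 mm wide; open, the fingers measure 114 mm over their backs; the gripper's body (76 mm by 85 mm) begins 54 mm behind the grasp point. The pads swing forward as they close: fully open they stand 13 mm farther back than shut.
Start: joints at [1.15, 0.286, 1.577, -0, 1.279, -0.15], TCP at [0.181, 0.65, 0.231] pointing down, gripper open.
Joint ranges: [-2.77, 2.77], [-0.9, 2.22], [0.21, 2.48], [-1.53, 4.67], [0.24, 2.81], [-2.84, 2.84]. Speed limits (rad/s): [2.79, 2.79, 3.14, 3.14, 3.14, 3.14].

### API

Orientations are given as a unit quaternion [x, y, z, w].
In Python, from plant import get_state, viewer, sign_off, ctrl gives the robot as it stands. The module is installed in compiled form; this text tells all that it offers.
- The arm moves only by the shell command python3 -m handwheel 'ROWS' [FORCE]. ROWS is JSON, a list that holds one entry, the list of rows, each a list of 5 numbers: the finger opening in m, from 0 to 0.0854, then the shift along the tool's x, y, z in m, then the turn about the tool's z in degrees. In form: [[[claw, x, y, z, spin], ...]]. A call has 1 to 12 rows; each row shifts and turns the commanded pose from where the row before left it, along the tool's axes as they then stand; what a row does not reach is not made up. A row lasts 1/12 s, in which the tool goes at most 41.7 mm and 7.16 degrees, less where a joint would pass 70% of its speed; a pose out of reach is approached as far as the arm can. A call is refused whole if a number of a shift passes 0.0417 or a number of a turn 7.16, either way. A call with a gripper value outside its range is refused whole. The fingers move at their own pace and stop on an object; FORCE is the grip in N (left out, the last holds). Time passes only in rows, so rows that do not move let the fingers close. It gives the time, the measured TCP pose, the force, the opening and the grip force at its end, in the units of the state.
- get_state(): the state, without advancing time (a new reading comes with each control period).
- viewer.read_camera(name): name is "scene" or "top" or "wrist"; returns the picture (400x640x3 uint8, blue, green, red); there is no depth.
- viewer.camera_params(name): a dict with "fov_y" (degrees; the focal length in pixels is half the picture's height over the tangent of half this angle, whatever the lens; pixels are square), "cx", "cy" (the principal point, pixels), "xyz" and "attitude" of the camera in the world; the wrist camera has in their place "hand_eye" (4x4, takes a point from camera to tool coordinates, whose origin is the TCP and whose axes are the flange's). Camera axes: x right, y up, looking along -z (the intrinsics and any distortion apply to the point x, -y, -z); pixel columns grow to the right and rows downward; lengths in m; the calibration is good to about 2 mm. A picture is of the moment at which its call begins: read the wrist's pose just before it. camera_params takes no time and is no camera call.
- sign_off(): hands the job in; it is judged then, once.
Trained networks look in the newest picture that a camera, given by its name, has taken for a name from the list of things; names that differ only in an ending like _2 or _b are one class to them, and where a whole thing is asked for, a point or a joint stands for the part that bears it (a point fixed in the world has none). Each returns a list of dicts, best first, with "confidence" (0 to 1); they miss things now and then, are a little off and sometimes report something else, mostly with a low value. They report only what shows in the picture. A call takes as long as a camera call.
- viewer.look_for(camera, name): "extent" ([left, top, width, height] as shares, 0 to 1, of the picture: columns of its width, rows of its height, round what is visible of it).
- viewer.outline_of(camera, name): "mask" (400x640 bool, what is visible of it) and "extent" ([left, top, width, height] as shares, 0 to 1, of the picture: columns of its width, rows of its height, round what is visible of it).
- viewer.pinpoint(camera, name): "xy" ([column, row] as shares, 0 to 1, of the picture: columns of its width, rows of its height: a listed point, or the origin of a listed thing).
The state is a dict: "time": time; "qpos": joint angles; "dq": joint speeds; "joint_efforts": joint torques, N m; "eef_pos": TCP position; "tcp_rot": TCP orientation; "contact_force": force on the tool from outside, world axes, zero at the start; "wrist_torque": the same for the moment, N m; "opening": opening from 0.0 (shut) to 1.0 (fully open); "finger_force": force on a finger pad.
Only numpy, scipy, OpenCV 4.12 (cv2) and the standard library are available. Lean on these libraries where they do the work, as an engineer would, in place of code of your own. Each camera call takes 0.05 s, during which the arm holds its last target. There are 200 camera calls.

## Working session

There is one attempt and no reset: what is moved stays moved. The work goes in short steps, Python scripts to look and compute and a shell command to move; the robot and the scene stay as the last step left them, time stands still between calls to the robot, and variables do not carry over. Pictures are saved under pics/ and viewed, at most 10 in all, crops included, and the job is handed in when it is done.

```bash
mkdir -p pics; ls; cat > h.py <<'E'
import numpy as np, cv2
from scipy.spatial.transform import Rotation as R
from plant import get_state, viewer, ctrl
def cam(n):
    p=viewer.camera_params(n); f=200/np.tan(np.radians(p['fov_y'])/2)
    if 'hand_eye' in p:
        s=get_state(); T=np.eye(4); T[:3,:3]=R.from_quat(s['tcp_rot']).as_matrix(); T[:3,3]=s['eef_pos']
        T=T@np.array(p['hand_eye']); return T[:3,:3],T[:3,3],f,p
    a=np.array(p['attitude']); M=R.from_quat(a).as_matrix() if a.size==4 else a.reshape(3,3)
    return M,np.array(p['xyz']),f,p
def ray(n,u,v):
    M,c,f,p=cam(n); d=M@np.array([(u-p['cx'])/f,-(v-p['cy'])/f,-1]); return c,d
def at_z(n,u,v,z):
    c,d=ray(n,u,v); return c+d*(z-c[2])/d[2]
def proj(n,P):
    M,c,f,p=cam(n); q=M.T@(np.array(P)-c); return np.array([p['cx']-f*q[0]/q[2],p['cy']+f*q[1]/q[2]])
E
python3 - <<'E'
from h import *
print(get_state()); print(ctrl.pinch_z)
for n in('scene','top','wrist'):
    p=viewer.camera_params(n); print(n,p); cv2.imwrite(f'pics/{n}0.png',viewer.read_camera(n))
    for t in ['roller_mid','roller_red','rack','rack_hooks','rest','cradle','cradle_seat','motor_face','bottle','ink_can','tape','jar','spool','driver','carton','bin'] if n!='wrist' else []:
        r=viewer.pinpoint(n,t)
        print(t,[(round(q['xy'][0]*640,1),round(q['xy'][1]*400,1),round(q['confidence'],2)) for q in r[:2]])
E
```

```text
pics
{'time': 0.0, 'qpos': array([ 1.14998557e+00,  2.87183716e-01,  1.57820310e+00,  1.22171729e-05,
        1.27859182e+00, -1.49971983e-01]), 'dq': array([ 0.00146584,  0.00126965,  0.00141299, -0.0003631 ,  0.00028848,
       -0.00014997]), 'joint_efforts': array([ 2.00740709e-03, -4.05973756e+01, -2.92635763e+01, -7.72946720e-06,
        5.79669591e-03,  1.79701340e-05]), 'eef_pos': array([0.18026463, 0.64979318, 0.22992101]), 'tcp_rot': array([ 1.35007523e-01,  9.90843855e-01, -1.14309050e-03, -3.41477494e-04]), 'contact_force': array([-0.07044306, -0.41245236, -0.37268204]), 'wrist_torque': array([ 0.01648016, -0.02217001,  0.00993976]), 'finger_force': 0.0, 'opening': 0.9971455675921144}
0.0187
scene {'fov_y': 45.5358114097876, 'cx': 321.95948834192393, 'cy': 200.92357797152502, 'xyz': array([1.55732435, 0.45281352, 1.04013195]), 'attitude': array([0.21821658, 0.33683844, 0.77216668, 0.49262562])}
roller_mid [(318.5, 202.8, 0.7)]
roller_red [(342.4, 213.8, 0.61)]
rack [(318.7, 215.6, 0.94)]
rack_hooks [(323.5, 200.8, 0.89)]
rest [(433.5, 222.7, 0.91), (293.2, 255.3, 0.59)]
cr
[... 1035 characters left out ...]
5.9, 0.55)]
ink_can [(323.3, 201.3, 0.47), (379.1, 177.4, 0.42)]
tape [(346.3, 277.4, 0.77)]
jar [(388.9, 231.4, 0.92), (216.1, 255.5, 0.3)]
spool [(269.6, 181.7, 0.91)]
driver []
carton [(188.0, 186.3, 0.56), (298.7, 197.7, 0.44)]
bin [(463.0, 178.2, 0.92)]
wrist {'fov_y': 58.871665139942266, 'cx': 321.67088657539676, 'cy': 202.86880079740448, 'hand_eye': array([[ 1.82579513e-03,  9.53039340e-01,  3.02841018e-01,
         7.81012966e-02],
       [ 9.99998108e-01, -1.53695704e-03, -1.19208140e-03,
         7.40354394e-04],
       [-6.70646836e-04,  3.02842622e-01, -9.53040344e-01,
        -1.43586770e-01],
       [ 0.00000000e+00,  0.00000000e+00,  0.00000000e+00,
         1.00000000e+00]])}
```

```bash
python3 - <<'E'
import cv2
for n in('scene','top'):
    i=cv2.imread(f'pics/{n}0.png'); c=i[110:310,130:500] if n=='scene' else i[130:310,150:520]
    cv2.imwrite(f'pics/{n}0c.png',cv2.resize(c,None,fx=2.16,fy=2.16,interpolation=cv2.INTER_CUBIC))
E
```

```text
(no output)
```

View pics/scene0c.png

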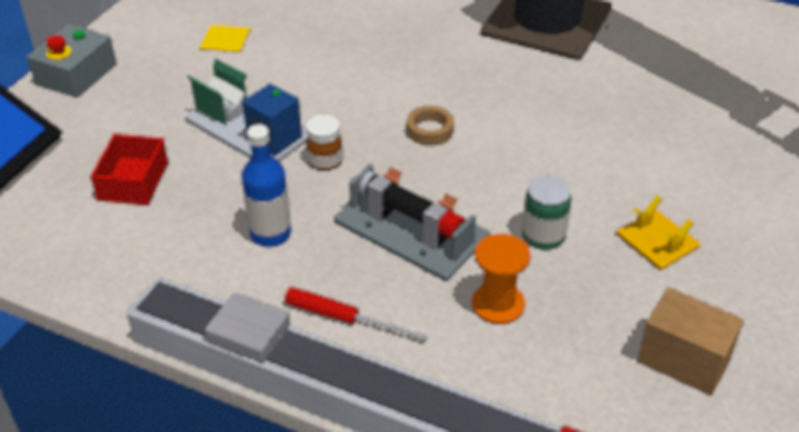

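View pics/top0c.png

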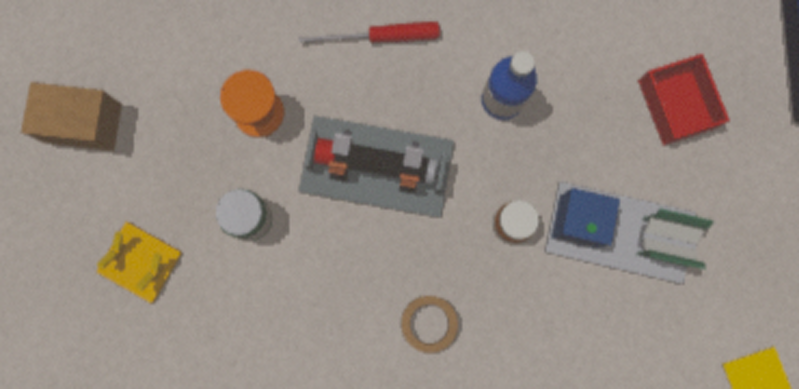

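The scene view shows the rack in the centre at crop (410,215), the rest at (660,235) and the cradle at (235,110). In the top view they are at (377,165), (140,262) and (630,235), and the red end points left (+y). Next I'll work out coarse poses.

```bash
python3 - <<'E'
from h import *
c=lambda u,v:(u/2.16+150,v/2.16+130)
for n,u,v,z in [('rack tl',316,115,.012),('rack tr',455,140,.012),('rack bl',299,192,.012),('rack br',441,216,.012),
 ('rest t',132,222,.01),('rest r',182,258,.01),('rest b',155,302,.01),('rest l',97,267,.01),
 ('cr tl',558,182,.01),('cr bl',546,252,.01),('cr br',683,282,.01),('bottle',520,65,.18),('can',242,212,.09),('spool',249,97,.1),('jar',520,221,.07),('carton',70,113,.08),('tape',431,324,.02),('bin',685,100,.05)]:
    print(n,at_z('top',*c(u,v),z).round(3))
E
```

```text
rack tl [0.672 0.09  0.012]
rack tr [ 0.633 -0.104  0.012]
rack bl [0.563 0.114 0.012]
rack br [ 0.527 -0.081  0.012]
rest t [0.525 0.344 0.01 ]
rest r [0.475 0.274 0.01 ]
rest b [0.416 0.309 0.01 ]
rest l [0.464 0.39  0.01 ]
cr tl [ 0.572 -0.244  0.01 ]
cr bl [ 0.476 -0.223  0.01 ]
cr br [ 0.433 -0.406  0.01 ]
bottle [ 0.691 -0.17   0.18 ]
can [0.528 0.178 0.09 ]
spool [0.677 0.169 0.1  ]
jar [ 0.513 -0.18   0.07 ]
carton [0.664 0.41  0.08 ]
tape [ 0.382 -0.064  0.02 ]
bin [ 0.675 -0.412  0.05 ]
```

View pics/wrist0.png

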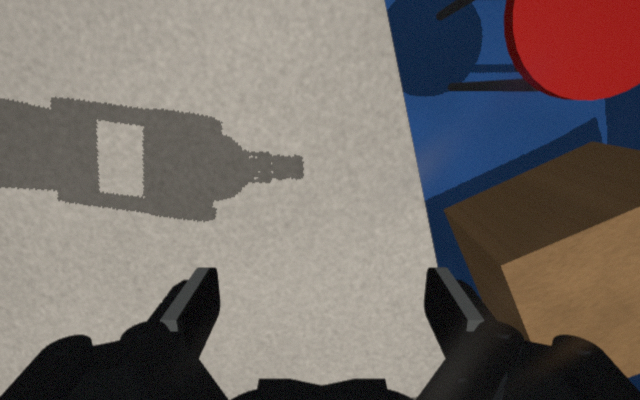

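```bash
cat >> h.py <<'E'
def pose():
    s=get_state(); M=R.from_quat(s['tcp_rot']).as_matrix(); return np.array(s['eef_pos']),M,np.degrees(np.arctan2(M[1,0],M[0,0])),s
def togo(x,y,z,ang):
    p,M,a,s=pose(); d=M.T@(np.array([x,y,z])-p)
    print('t',round(s['time'],2),'pos',p.round(4),'xang',round(a,2),'tilt',M[:,2].round(4),'| go mm',(d*1000).round(1),'spin',round((a-ang+180)%360-180,2),'F',np.round(s['contact_force'],1),'op',round(s['opening'],3))
E
python3 -m handwheel '[[[0.085,-0.03,-0.019,-0.002,0],[0.085,-0.03,-0.019,-0.002,0],[0.085,-0.03,-0.019,-0.002,0],[0.085,-0.03,-0.019,-0.002,0],[0.085,-0.03,-0.019,-0.002,0],[0.085,-0.03,-0.019,-0.002,0],[0.085,-0.03,-0.019,-0.002,0],[0.085,-0.03,-0.019,-0.002,0],[0.085,-0.03,-0.019,-0.002,0],[0.085,-0.03,-0.019,-0.002,0],[0.085,-0.03,-0.019,-0.002,0],[0.085,-0.03,-0.019,-0.002,0]]]'
python3 -m handwheel '[[[0.085,0,0,0,7],[0.085,0,0,0,7],[0.085,0,0,0,7],[0.085,0,0,0,7],[0.085,0,0,0,7],[0.085,0,0,0,7],[0.085,0,0,0,7],[0.085,0,0,0,7],[0.085,0,0,0,7],[0.085,0,0,0,7],[0.085,0,0,0,7],[0.085,0,0,0,7]]]'
python3 -m handwheel '[[[0.085,0,0,0,6.5],[0.085,0,0,0,6.5],[0.085,0,0,0,6.5],[0.085,0,0,0,6.5],[0.085,0,0,0,0],[0.085,0,0,0,0]]]'
python3 - <<'E'
from h import *
togo(.47,.33,.25,54.5)
cv2.imwrite('pics/w1.png',viewer.read_camera('wrist'))
print(viewer.pinpoint('wrist','rest'))
E
```

```text
time: 2.75
eef_pos: [0.4674, 0.333, 0.2557]
tcp_rot: [0.135, 0.991, 0.0, 0.0]
contact_force: [0.5, 0.5, 0.0]
opening: 0.996
finger_force: 0.0
time: 3.75
eef_pos: [0.4664, 0.3344, 0.2554]
tcp_rot: [0.765, 0.644, 0.0, 0.0]
contact_force: [0.3, -0.3, 0.5]
opening: 0.998
finger_force: 0.0
time: 4.25
eef_pos: [0.4664, 0.3344, 0.2554]
tcp_rot: [0.888, 0.459, 0.0, -0.0]
contact_force: [-0.2, -0.6, 0.0]
opening: 0.992
finger_force: 0.0
t 4.25 pos [0.4664 0.3344 0.2554] xang 54.65 tilt [ 1.e-04  0.e+00 -1.e+00] | go mm [-1.5  5.5  5.4] spin 0.15 F [-0.2 -0.6  0. ] op 0.992
[{'xy': [0.5075, 0.407], 'confidence': 0.88}]
```

View pics/w1.png

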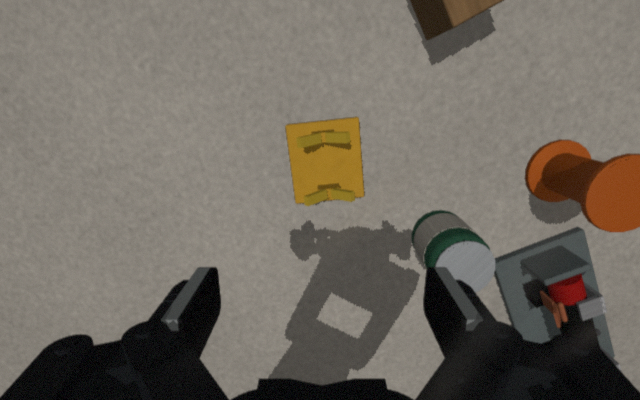

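The view shows the rest's base corners near (286,125), (359,117), (364,196) and (294,204). The notches run up-down in the image.

```bash
cat >> h.py <<'E'
def quad(mask):
    c=max(cv2.findContours(mask.astype(np.uint8),cv2.RETR_EXTERNAL,cv2.CHAIN_APPROX_NONE)[0],key=cv2.contourArea); h=cv2.convexHull(c)
    e=1
    while len(cv2.approxPolyDP(h,e,True))>4: e+=.5
    return cv2.approxPolyDP(h,e,True)[:,0]
E
python3 - <<'E'
from h import *
i=cv2.imread('pics/w1.png'); h=cv2.cvtColor(i,cv2.COLOR_BGR2HSV)
m=cv2.inRange(h,(18,130,60),(32,255,255)); m[:, :250]=0; m[:,400:]=0; m[240:]=0
q=quad(m); P=np.array([at_z('wrist',*p,.01) for p in q+0.0]); print(q.tolist(),P.round(4).tolist(),P.mean(0).round(4))
for k in range(4):
    d=P[(k+1)%4]-P[k]; print(np.linalg.norm(d).round(4),np.degrees(np.arctan2(d[1],d[0])).round(2))
print(at_z('wrist',.5075*640,.407*400,0))
togo(.485,-.36,.26,78)
E
```

```text
[[357, 117], [363, 195], [296, 202], [286, 125]] [[0.5262, 0.3547, 0.01], [0.4837, 0.2783, 0.01], [0.4162, 0.3158, 0.01], [0.4591, 0.3918, 0.01]] [0.4713 0.3351 0.01  ]
0.0874 -119.06
0.0772 150.95
0.0873 60.55
0.0766 -29.0
[0.46846669 0.33234534 0.        ]
t 4.35 pos [0.4664 0.3344 0.2554] xang 54.61 tilt [ 1.e-04  0.e+00 -1.e+00] | go mm [-555.4  417.3   -4.6] spin -23.39 F [-0.6  0.2 -0.6] op 0.996
```

```bash

python3 -m handwheel '[[[0.085,-0.028,0.021,0,0],[0.085,-0.028,0.021,0,0],[0.085,-0.028,0.021,0,0],[0.085,-0.028,0.021,0,0],[0.085,-0.028,0.021,0,0],[0.085,-0.028,0.021,0,0],[0.085,-0.028,0.021,0,0],[0.085,-0.028,0.021,0,0],[0.085,-0.028,0.021,0,0],[0.085,-0.028,0.021,0,0],[0.085,-0.028,0.021,0,0],[0.085,-0.028,0.021,0,0]]]' >/dev/null
python3 -m handwheel '[[[0.085,-0.028,0.021,0,0],[0.085,-0.028,0.021,0,0],[0.085,-0.028,0.021,0,0],[0.085,-0.028,0.021,0,0],[0.085,-0.028,0.021,0,0],[0.085,-0.028,0.021,0,0],[0.085,-0.028,0.021,0,0],[0.085,-0.028,0.021,0,0],[0.085,0,0,0,-6],[0.085,0,0,0,-6],[0.085,0,0,0,-6],[0.085,0,0,0,-5.4]]]'
python3 -m handwheel '[[[0.085,0,0,0,0],[0.085,0,0,0,0],[0.085,0,0,0,0]]]'
python3 - <<'E'
from h import *
togo(.485,-.36,.26,78)
cv2.imwrite('pics/w2.png',viewer.read_camera('wrist'))
for n in ['cradle','cradle_seat','motor_face']:
    for r in viewer.pinpoint('wrist',n)[:1]:
        u,v=r['xy'][0]*640,r['xy'][1]*400; print(n,round(u,1),round(v,1),round(r['confidence'],2),at_z('wrist',u,v,{'cradle':0,'cradle_seat':.055,'motor_face':.055}[n]).round(4))
E
```

```text
time: 6.35
eef_pos: [0.4828, -0.3658, 0.2551]
tcp_rot: [0.776, 0.631, 0.0, -0.0]
contact_force: [0.8, -0.7, 0.2]
opening: 0.993
finger_force: 0.0
time: 6.6
eef_pos: [0.483, -0.3653, 0.2554]
tcp_rot: [0.778, 0.628, -0.0, 0.0]
contact_force: [0.2, -0.4, 0.7]
opening: 0.995
finger_force: 0.0
t 6.6 pos [ 0.483  -0.3653  0.2554] xang 77.81 tilt [ 0.e+00 -1.e-04 -1.e+00] | go mm [ 5.6  0.8 -4.6] spin -0.19 F [ 0.2 -0.4  0.7] op 0.995
cradle 330.5 143.8 0.86 [ 0.4968 -0.3464  0.    ]
cradle_seat 329.9 190.6 0.61 [ 0.4871 -0.3843  0.055 ]
motor_face 332.0 101.7 0.78 [ 0.5064 -0.3004  0.055 ]
```

View pics/w2.png

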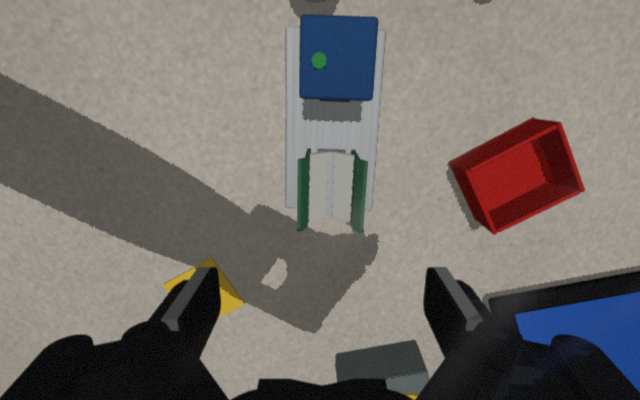

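The wrist view shows the cradle. The motor's top corners are about (302,97), (374,100), (377,17) and (301,15). The guard tops end at (298,230)/(364,233) and (309,150)/(353,152). I'll fit a pose to these.

```bash
python3 - <<'E'
from h import *
from scipy.optimize import least_squares
i=cv2.imread('pics/w2.png'); h=cv2.cvtColor(i,cv2.COLOR_BGR2HSV)
mb=cv2.inRange(h,(100,140,40),(125,255,255)); mb[:, :280]=0; mb[:,400:]=0; mb[130:]=0
print('motor',quad(mb).tolist())
mg=cv2.inRange(h,(60,90,20),(95,255,160)); mg[:130]=0; mg[250:]=0; mg[:,:280]=0; mg[:,390:]=0
for s in (slice(280,330),slice(335,390)):
    t=np.zeros_like(mg); t[:,s]=mg[:,s]; print('guard',quad(t).tolist())
for n,u,v,z in [('m nl',302,97,.09),('m nr',374,100,.09),('m fr',377,17,.09),('m fl',301,15,.09),('g l lo',298,230,.08),('g r lo',364,232,.08),('g l hi',309,150,.08),('g r hi',353,151,.08),('base l',286,207,.01),('base r',372,209,.01)]:
    print(n,at_z('wrist',u,v,z).round(4))
big=cv2.resize(i[0:250,270:400],None,fx=4,fy=2.4*1.0,interpolation=cv2.INTER_CUBIC); 
togo(.58,-.03,.26,79)
E
```

```text
motor [[303, 15], [376, 19], [369, 99], [301, 96]]
guard [[309, 150], [306, 226], [299, 230], [299, 160]]
guard [[353, 151], [366, 162], [363, 197], [354, 202]]
m nl [ 0.4818 -0.2903  0.09  ]
m nr [ 0.5403 -0.3052  0.09  ]
m fr [ 0.5529 -0.244   0.09  ]
m fl [ 0.4949 -0.2302  0.09  ]
g l lo [ 0.4498 -0.4097  0.08  ]
g r lo [ 0.5119 -0.4251  0.08  ]
g l hi [ 0.4772 -0.3363  0.08  ]
g r hi [ 0.5158 -0.3455  0.08  ]
base l [ 0.432  -0.4056  0.01  ]
base r [ 0.5287 -0.4287  0.01  ]
t 6.8 pos [ 0.483  -0.3653  0.2554] xang 77.86 tilt [ 1.e-04 -1.e-04 -1.e+00] | go mm [348.2  24.3  -4.6] spin -1.14 F [-0.1  0.4  0.4] op 0.994
```

```bash

python3 -m handwheel '[[[0.085,0.035,0.0024,0,-0.5],[0.085,0.035,0.0024,0,-0.5],[0.085,0.035,0.0024,0,0],[0.085,0.035,0.0024,0,0],[0.085,0.035,0.0024,0,0],[0.085,0.035,0.0024,0,0],[0.085,0.035,0.0024,0,0],[0.085,0.035,0.0024,0,0],[0.085,0.035,0.0024,0,0],[0.085,0.035,0.0024,0,0],[0.085,0,0,0,0],[0.085,0,0,0,0]]]' | head -2
python3 - <<'E'
from h import *
togo(.58,-.03,.26,79)
i=viewer.read_camera('wrist'); cv2.imwrite('pics/w3.png',i)
for n,z in [('rack',0),('roller_mid',.05),('roller_red',.05),('rack_hooks',.073),('rack_jaws',.07)]:
    for r in viewer.pinpoint('wrist',n)[:1]:
        u,v=r['xy'][0]*640,r['xy'][1]*400; print(n,round(u,1),round(v,1),round(r['confidence'],2),at_z('wrist',u,v,z).round(4))
cv2.imwrite('pics/w3c.png',cv2.resize(i[0:300,170:470],(600,600),interpolation=cv2.INTER_CUBIC))
E
```

```text
time: 7.8
eef_pos: [0.575, -0.0252, 0.2554]
t 7.8 pos [ 0.575  -0.0252  0.2554] xang 79.08 tilt [ 0.e+00 -4.e-04 -1.e+00] | go mm [-3.8  5.8 -4.6] spin 0.08 F [-1.2 -0.9 -0.2] op 0.995
roller_mid 338.9 134.2 0.88 [0.598  0.0061 0.05  ]
roller_red 343.6 44.8 0.94 [0.6165 0.0837 0.05  ]
rack_jaws 319.7 139.3 0.6 [0.5794 0.0071 0.07  ]
```

View pics/w3c.png

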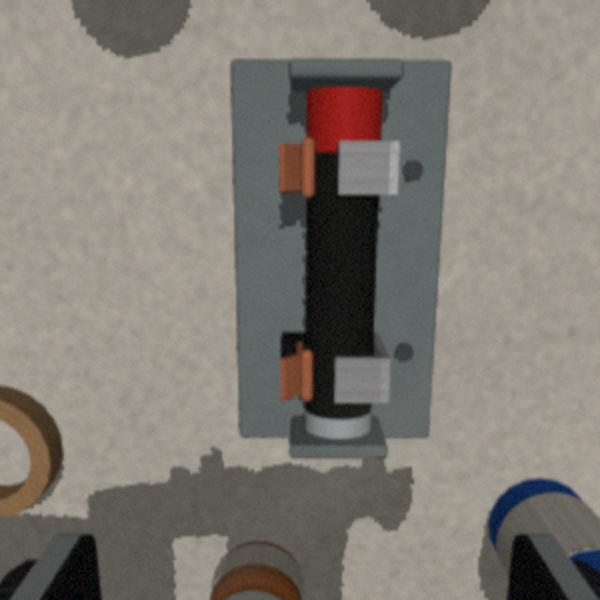

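The view shows the rack with base corners at crop (232,60), (450,62), (428,437) and (241,436). The silver hooks are on the right (+x), the copper jaws on the left, and the red end is at the top.

```bash
python3 - <<'E'
from h import *
q=np.array([[232,60],[450,62],[428,437],[241,436]])/2.+[170,0]
P=np.array([at_z('wrist',*p,.012) for p in q]); print(P.round(4).tolist(),P.mean(0).round(4))
for k in range(4):
    d=P[(k+1)%4]-P[k]; print(np.linalg.norm(d).round(4),np.degrees(np.arctan2(d[1],d[0])).round(2))
# roller edges at several crop rows: z=.05 level (silhouette edges)
for v,l,r in [(120,307,382),(250,306,377),(320,305,374)]:
    A=at_z('wrist',l/2+170,v/2,.05);B=at_z('wrist',r/2+170,v/2,.05);print((A+B)/2, np.linalg.norm(A-B))
for t in ['red end','red start']: pass
for v in (87,151): print(v,at_z('wrist',344/2+170,v/2,.067).round(4))
for n,u,v in [('hook tip up',339,168),('hook lo',335,380)]: print(n,at_z('wrist',u/2+170,v/2,.073).round(4))
togo(.598,.006,.26,78)
E
```

```text
[[0.5658, 0.1117, 0.012], [0.6718, 0.09, 0.012], [0.6332, -0.1042, 0.012], [0.5268, -0.0827, 0.012]] [0.5994 0.0037 0.012 ]
0.1082 -11.6
0.198 -101.24
0.1086 168.54
0.1983 78.64
[0.61308551 0.07125066 0.05      ] 0.034339167092752566
[0.60140536 0.01405714 0.05      ] 0.034273520332805896
[ 0.59438697 -0.01935359  0.05      ] 0.03431161745500683
87 [0.614  0.0832 0.067 ]
151 [0.6095 0.0577 0.067 ]
hook tip up [0.6057 0.0511 0.073 ]
hook lo [ 0.5868 -0.0429  0.073 ]
t 8.1 pos [ 0.5747 -0.0281  0.2553] xang 78.77 tilt [-1.e-04 -1.e-04 -1.e+00] | go mm [38.  16.2 -4.7] spin 0.77 F [ 0.9  0.3 -0.1] op 0.997
```

```bash

python3 - <<'E'
from h import *
togo(.598,.006,.26,78); viewer.read_camera('wrist'); i=viewer.read_camera('wrist'); togo(.598,.006,.26,78); cv2.imwrite('pics/w4.png',i)
for n,z in [('rack',0),('roller_mid',.05),('roller_red',.05),('rack_hooks',.073),('rack_jaws',.07)]:
    for r in viewer.pinpoint('wrist',n)[:1]:
        u,v=r['xy'][0]*640,r['xy'][1]*400; print(n,round(u,1),round(v,1),round(r['confidence'],2),at_z('wrist',u,v,z).round(4))
h=cv2.cvtColor(i,cv2.COLOR_BGR2HSV); m=cv2.inRange(h,(0,150,80),(6,255,255))|cv2.inRange(h,(174,150,80),(180,255,255)); m[110:]=0;m[:,:310]=0;m[:,375:]=0
ys,xs=np.nonzero(m); print('red',xs.min(),xs.max(),ys.min(),ys.max())
g=cv2.inRange(i,(0,0,0),(45,45,45))
for v in (105,115,125,135,145,155,165):
    x=np.nonzero(g[v,315:365])[0]+315; A=at_z('wrist',x.min(),v,.05);B=at_z('wrist',x.max()+1,v,.05);print(v,x.min(),x.max(),((A+B)/2).round(4))
E
```

```text
t 8.1 pos [ 0.5747 -0.0281  0.2553] xang 78.77 tilt [-1.e-04 -1.e-04 -1.e+00] | go mm [38.  16.2 -4.7] spin 0.77 F [ 0.9  0.3 -0.1] op 0.997
t 8.2 pos [ 0.5747 -0.0279  0.2553] xang 78.79 tilt [-1.e-04 -1.e-04 -1.e+00] | go mm [37.8 16.2 -4.7] spin 0.79 F [-1.  -0.1 -1.3] op 0.995
roller_mid 339.8 134.1 0.68 [0.599  0.0063 0.05  ]
roller_red 341.1 43.6 0.88 [0.6145 0.0859 0.05  ]
red 323 359 39 72
105 322 357 [0.6041 0.0337 0.05  ]
115 322 357 [0.6024 0.0246 0.05  ]
125 323 356 [0.6008 0.0153 0.05  ]
135 323 356 [0.5991 0.0059 0.05  ]
145 323 356 [ 0.5974 -0.0036  0.05  ]
155 323 355 [ 0.5952 -0.0133  0.05  ]
165 315 356 [ 0.59   -0.0225  0.05  ]
```

```bash

python3 -m handwheel '[[[0.085,0.019,0.0087,0.02,0],[0.085,0.019,0.0087,0.02,0],[0.085,0,0,0.03,0],[0.085,0,0,0.03,0],[0.085,0,0,0.02,0],[0.085,0,0,0,0],[0.085,0,0,0,0],[0.085,0,0,0,0]]]' | head -2
python3 - <<'E'
from h import *
togo(.5992,.006,.028,78.9)
E
```

```text
time: 9.12
eef_pos: [0.6004, 0.0069, 0.1371]
t 9.12 pos [0.6004 0.0069 0.1371] xang 78.88 tilt [ 2.7e-03 -4.0e-04 -1.0e+00] | go mm [ -1.1  -1.3 109.1] spin -0.02 F [ 0.4 -0.2 -0.1] op 0.996
```

```bash

python3 -m handwheel '[[[0.085,-0.001,-0.001,0.02,0],[0.085,0,0,0.02,0],[0.085,0,0,0.02,0],[0.085,0,0,0.02,0],[0.085,0,0,0.015,0],[0.085,0,0,0.010,0],[0.085,0,0,0.004,0],[0.085,0,0,0,0],[0.085,0,0,0,0]]]'
python3 - <<'E'
from h import *
togo(.5992,.006,.028,78.9)
i=viewer.read_camera('wrist'); cv2.imwrite('pics/w5.png',i)
E
```

```text
time: 9.87
eef_pos: [0.5994, 0.0061, 0.0279]
tcp_rot: [0.772, 0.635, 0.001, 0.001]
contact_force: [0.5, 0.8, 0.9]
opening: 0.993
finger_force: 0.0
t 9.87 pos [0.5994 0.0061 0.0279] xang 78.88 tilt [ 2.7e-03 -4.0e-04 -1.0e+00] | go mm [-0.1 -0.1 -0.1] spin -0.02 F [0.5 0.8 0.9] op 0.993
```

View pics/w5.png

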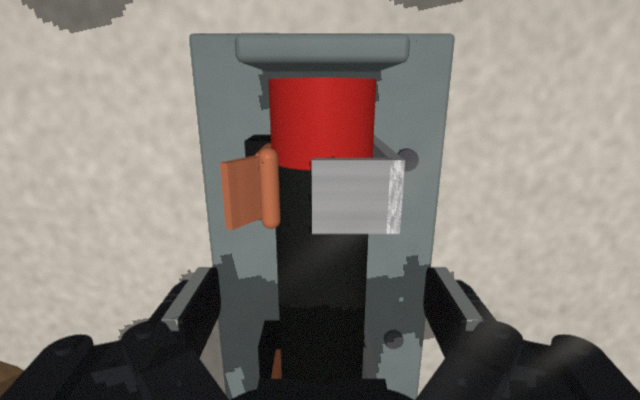

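The roller is centred between the open fingers (column 322 against 321 for the fingers) and clear of the clips. I'll close the fingers now.

```bash

python3 -m handwheel '[[[0.03,0,0,0,0],[0.03,0,0,0,0],[0.03,0,0,0,0],[0.03,0,0,0,0],[0.03,0,0,0,0],[0.03,0,0,0,0],[0.03,0,0,0,0],[0.03,0,0,0,0]]]' 60
python3 - <<'E'
from h import *
togo(.5992,.006,.028,78.9)
P,M,a,s=pose(); u=np.array([np.cos(np.radians(78.9)),np.sin(np.radians(78.9))])
for v in (75,80,169): 
    X=at_z('wrist',323,v,.067); print(v,X.round(4),(X[:2]-P[:2])@u)
E
```

```text
time: 10.58
eef_pos: [0.5984, 0.0063, 0.027]
tcp_rot: [0.772, 0.635, 0.0, 0.0]
contact_force: [-2.6, 0.1, 4.9]
opening: 0.378
finger_force: 59.4
t 10.58 pos [0.5984 0.0063 0.027 ] xang 78.89 tilt [ 5.e-04 -1.e-04 -1.e+00] | go mm [-0.1  0.8 -1. ] spin -0.01 F [-2.6  0.1  4.9] op 0.378
75 [0.614  0.0871 0.067 ] 0.08229520655059958
80 [0.6138 0.0858 0.067 ] 0.08099523116574785
169 [0.609  0.0612 0.067 ] 0.05596941900164254
```

```bash

python3 -m handwheel '[[[0.03,0,-0.002,-0.0007,0],[0.03,0,-0.003,0,0],[0.03,0,-0.004,0,0],[0.03,0,-0.004,0,0],[0.03,0,-0.004,0,0],[0.03,0,0,0,0]]]' 80
python3 -m handwheel '[[[0.03,0,-0.004,0,0],[0.03,0,-0.004,0,0],[0.03,0,-0.001,0,0],[0.03,0,0,0,0],[0.03,0,0,0,0]]]'
python3 - <<'E'
from h import *
togo(.5992-.025*.981,.006+.025*.193,.028,78.9)
i=viewer.read_camera('wrist'); cv2.imwrite('pics/w6.png',i)
E
```

```text
time: 11.08
eef_pos: [0.5866, 0.0084, 0.0286]
tcp_rot: [0.772, 0.635, 0.005, 0.006]
contact_force: [12.9, -2.8, -4.7]
opening: 0.376
finger_force: 79.8
time: 11.5
eef_pos: [0.5808, 0.0094, 0.0306]
tcp_rot: [0.772, 0.635, 0.007, 0.009]
contact_force: [16.2, -2.8, -1.9]
opening: 0.377
finger_force: 79.9
t 11.5 pos [0.5808 0.0094 0.0306] xang 78.85 tilt [ 0.0222 -0.0038 -0.9997] | go mm [ 0.2 -6.4  2.4] spin -0.05 F [16.2 -2.8 -1.9] op 0.377
```

View pics/w6.png

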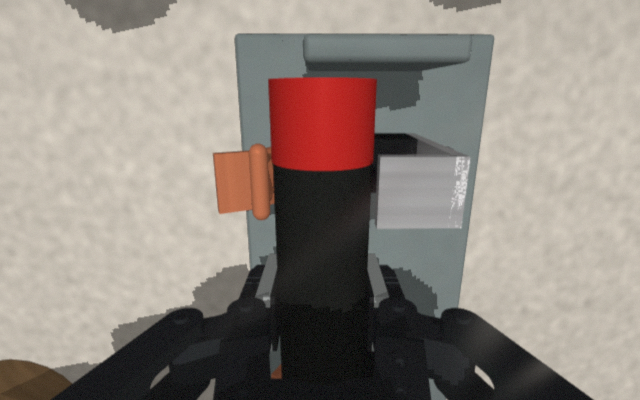

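The roller has moved about 19 mm and its edge is nearly clear of the hook tips (column 370 against 377). The arm lags about 6 mm under the jaw load, so I'll push on.

```bash

python3 -m handwheel '[[[0.03,0,-0.003,0,0],[0.03,0,-0.003,0,0],[0.03,0,-0.001,0,0],[0.03,0,0,0,0],[0.03,0,0,0,0],[0.03,0,0,0,0]]]'
python3 - <<'E'
from h import *
togo(.5992-.025*.981,.006+.025*.193,.028,78.9)
E
```

```text
time: 12.05
eef_pos: [0.5755, 0.0104, 0.0317]
tcp_rot: [0.772, 0.635, 0.009, 0.01]
contact_force: [16.3, -2.7, -0.2]
opening: 0.38
finger_force: 80.0
t 12.05 pos [0.5755 0.0104 0.0317] xang 78.84 tilt [ 0.0257 -0.0045 -0.9997] | go mm [ 0.2 -1.   3.7] spin -0.06 F [16.3 -2.7 -0.2] op 0.38
```

```bash

python3 -m handwheel '[[[0.03,0,0,-0.004,0],[0.03,0,0,-0.006,0],[0.03,0,0,-0.006,0],[0.03,0,0,-0.006,0]]]'
python3 -m handwheel '[[[0.03,0,0,-0.006,0],[0.03,0,0,-0.008,0],[0.03,0,0,-0.01,0],[0.03,0,0,-0.015,0],[0.03,0,0,-0.02,0],[0.03,0,0,-0.03,0],[0.03,0,0,-0.03,0],[0.03,0,0,-0.01,0],[0.03,0,0,0,0],[0.03,0,0,0,0]]]'
python3 - <<'E'
from h import *
togo(.4705,.3345,.17,60.7)
i=viewer.read_camera('wrist'); cv2.imwrite('pics/w7.png',i)
E
```

```text
time: 12.38
eef_pos: [0.5706, 0.0114, 0.0511]
tcp_rot: [0.772, 0.635, 0.004, 0.005]
contact_force: [7.0, -2.0, 0.7]
opening: 0.38
finger_force: 81.3
time: 13.22
eef_pos: [0.5647, 0.0129, 0.1767]
tcp_rot: [0.772, 0.635, -0.001, -0.001]
contact_force: [0.6, 0.5, -3.6]
opening: 0.376
finger_force: 81.7
t 13.22 pos [0.5647 0.0129 0.1767] xang 78.89 tilt [-2.e-03  3.e-04 -1.e+00] | go mm [ 297.4 -154.4    7. ] spin 18.19 F [ 0.6  0.5 -3.6] op 0.376
```

View pics/w7.png

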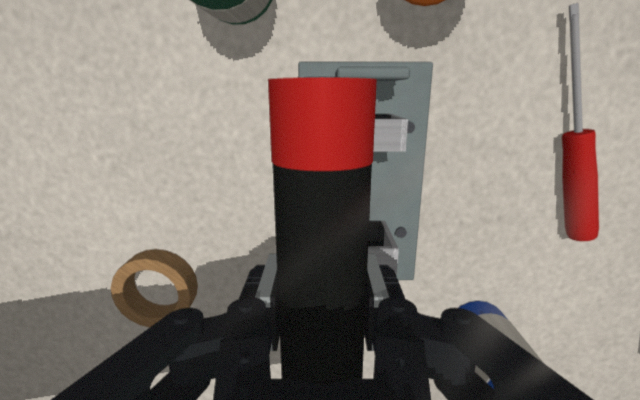

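The roller is free, level and held square in the gripper, with the red end edge at row 78. Now I'll carry it to the rest.

```bash

python3 -m handwheel '[[[0.03,0.015,-0.008,0,0],[0.03,0.03,-0.0155,0,0],[0.03,0.03,-0.0155,0,0],[0.03,0.03,-0.0155,0,0],[0.03,0.03,-0.0155,0,0],[0.03,0.03,-0.0155,0,0],[0.03,0.03,-0.0155,0,0],[0.03,0.03,-0.0155,0,0],[0.03,0.03,-0.0155,0,0],[0.03,0.03,-0.0155,0,0],[0.03,0.012,-0.006,0,0],[0.03,0,0,0,3]]]' | head -2
python3 -m handwheel '[[[0.03,0,0,0,5],[0.03,0,0,0,5],[0.03,0,0,0,5.2],[0.03,0,0,0.02,0],[0.03,0,0,0.02,0],[0.03,0,0,0,0],[0.03,0,0,0,0],[0.03,0,0,0,0]]]'
python3 - <<'E'
from h import *
u=np.array([np.cos(np.radians(60.7)),np.sin(np.radians(60.7))])
t=np.array([.4705,.3345])-.0013*u; togo(*t,.032,60.7)
viewer.read_camera('wrist')
for c in ('scene','top'):
    cv2.imwrite(f'pics/{c}8.png',viewer.read_camera(c))
    for n in ['rest','roller_mid','roller_red']:
        r=viewer.pinpoint(c,n)[:1]; print(c,n,[(q['xy'][0]*640,q['xy'][1]*400,q['confidence'],at_z(c,q['xy'][0]*640,q['xy'][1]*400,0 if n=='rest' else pose()[0][2]+.023).round(4)) for q in r])
E
```

```text
time: 14.27
eef_pos: [0.4695, 0.3358, 0.1747]
time: 14.93
eef_pos: [0.4721, 0.3333, 0.1374]
tcp_rot: [0.863, 0.505, -0.001, -0.0]
contact_force: [0.4, 0.5, -2.7]
opening: 0.373
finger_force: 81.6
t 14.93 pos [0.4721 0.3333 0.1374] xang 60.67 tilt [-1.4e-03 -8.0e-04 -1.0e+00] | go mm [ -1.   -1.9 105.4] spin -0.03 F [ 0.4  0.5 -2.7] op 0.373
scene rest [(431.42400000000004, 221.88, 0.93, array([0.4743, 0.3296, 0.    ]))]
scene roller_mid [(440.768, 182.07999999999998, 0.8, array([0.4759, 0.3305, 0.1623]))]
scene roller_red [(464.128, 197.2, 0.9, array([0.5115, 0.4049, 0.1622]))]
top rest [(217.984, 251.6, 0.92, array([0.4698, 0.3248, 0.    ]))]
top roller_mid [(192.512, 243.12, 0.66, array([0.4849, 0.3436, 0.1617]))]
top roller_red [(378.49600000000004, 178.8, 0.36, array([ 0.6462, -0.139 ,  0.1615]))]
```

```bash

python3 -m handwheel '[[[0.03,-0.001,-0.002,0.015,0],[0.03,0,0,0.02,0],[0.03,0,0,0.02,0],[0.03,0,0,0.015,0],[0.03,0,0,0.012,0],[0.03,0,0,0.008,0],[0.03,0,0,0.004,0],[0.03,0,0,0.003,0],[0.03,0,0,0,0],[0.03,0,0,0,0],[0.03,0,0,0,0]]]'
python3 - <<'E'
from h import *
u=np.array([np.cos(np.radians(60.7)),np.sin(np.radians(60.7))])
t=np.array([.4705,.3345])-.0013*u; togo(*t,.032,60.7)
cv2.imwrite('pics/w9.png',viewer.read_camera('wrist'))
i=viewer.read_camera('scene'); cv2.imwrite('pics/s9.png',cv2.resize(i[150:270,370:530],(800,600),interpolation=cv2.INTER_CUBIC))
E
```

```text
time: 16.3
eef_pos: [0.4709, 0.3342, 0.0421]
tcp_rot: [0.863, 0.505, 0.001, 0.0]
contact_force: [-0.0, -0.4, -2.8]
opening: 0.376
finger_force: 81.6
t 16.3 pos [0.4709 0.3342 0.0421] xang 60.69 tilt [ 1.8e-03  8.0e-04 -1.0e+00] | go mm [-1.2 -0.5 10.1] spin -0.01 F [-0.  -0.4 -2.8] op 0.376
```

View pics/w9.png

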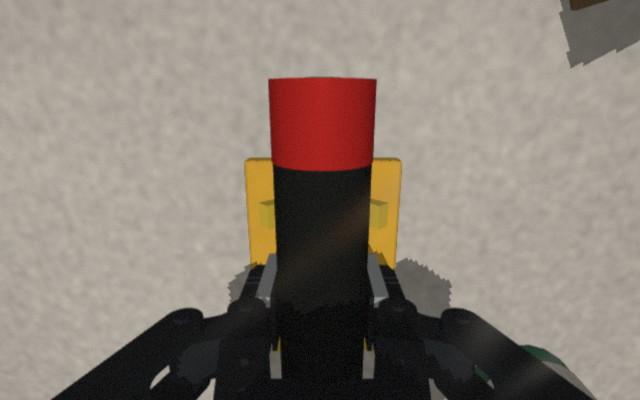

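The roller sits over the notches laterally centred (rest 245–401, V 260–387, roller centre 322). The rest's far edge is at row 158. I'll check the centring along the roller.

```bash

python3 - <<'E'
from h import *
P,M,a,s=pose()
for v,z,t in [(157.5,.01,'base edge +45'),(78,P[2]+.040,'end +80'),(166,P[2]+.040,'red start +54')]:
    X=M.T@(at_z('wrist',323,v,z)-P); print(t,(X*1000).round(1))
for v,z in [(202,.05),(200,.05)]: print('notch',(M.T@(at_z('wrist',270,v,z)-P)*1000).round(1))
E
python3 -m handwheel '[[[0.03,0,0,0.003,0],[0.03,0,0,0.003,0],[0.03,0,0,0.002,0],[0.03,0,0,0.001,0],[0.03,0,0,0,0],[0.03,0,0,0,0]]]'
```

```text
base edge +45 [46.2 -0.1 31.9]
end +80 [ 81.3  -0.5 -39.9]
red start +54 [ 56.6  -0.4 -39.9]
notch [ 35.4 -21.5  -8.1]
notch [ 36.2 -21.4  -8.1]
time: 16.9
eef_pos: [0.4709, 0.3337, 0.0324]
tcp_rot: [0.863, 0.505, 0.001, 0.0]
contact_force: [2.0, -1.6, -0.5]
opening: 0.374
finger_force: 82.1
```

```bash

python3 -m handwheel '[[[0.03,0,0,0.0007,0],[0.03,0,0,0,0],[0.03,0,0,0,0]]]' 40
python3 -m handwheel '[[[0.036,0,0,0,0],[0.04,0,0,0,0],[0.045,0,0,0,0],[0.055,0,0,0,0],[0.065,0,0,0,0],[0.075,0,0,0,0],[0.08,0,0,0,0],[0.08,0,0,0,0]]]'
python3 - <<'E'
from h import *
togo(.4709,.3337,.032,60.7)
E
```

```text
time: 17.15
eef_pos: [0.4711, 0.3338, 0.0322]
tcp_rot: [0.863, 0.505, 0.001, 0.0]
contact_force: [1.7, -2.7, 2.0]
opening: 0.376
finger_force: 82.1
time: 17.82
eef_pos: [0.47, 0.3338, 0.0313]
tcp_rot: [0.863, 0.505, -0.0, -0.0]
contact_force: [-0.5, 0.2, -0.5]
opening: 0.933
finger_force: 0.0
t 17.82 pos [0.47   0.3338 0.0313] xang 60.68 tilt [-2.e-04  0.e+00 -1.e+00] | go mm [ 0.3  0.8 -0.7] spin -0.02 F [-0.5  0.2 -0.5] op 0.933
```

```bash

python3 -m handwheel '[[[0.085,0,0,-0.01,0],[0.085,0,0,-0.02,0],[0.085,0,0,-0.03,0],[0.085,0,0,-0.03,0],[0.085,-0.02,0,-0.03,0],[0.085,-0.03,0,-0.02,0],[0.085,-0.03,0,0,0],[0.085,-0.02,0,0,0],[0.085,0,0,0,0],[0.085,0,0,0,0],[0.085,0,0,0,0],[0.085,0,0,0,0]]]'
python3 - <<'E'
from h import *
togo(.47,.333,.032,60.7); P,M,a,s=pose()
i=viewer.read_camera('wrist'); cv2.imwrite('pics/w10.png',i)
cv2.imwrite('pics/w10c.png',cv2.resize(i[0:270,180:480],(666,600),interpolation=cv2.INTER_CUBIC))
for n,z in [('rest',0),('roller_mid',.055),('roller_red',.055)]:
    for r in viewer.pinpoint('wrist',n)[:1]:
        u,v=r['xy'][0]*640,r['xy'][1]*400; X=at_z('wrist',u,v,z); print(n,round(u,1),round(v,1),round(r['confidence'],2),X.round(4),(M.T@(X-P)*1000).round(1))
E
```

```text
time: 18.82
eef_pos: [0.4217, 0.2471, 0.1717]
tcp_rot: [0.863, 0.505, 0.0, -0.0]
contact_force: [0.1, 0.6, -0.0]
opening: 0.996
finger_force: 0.0
t 18.82 pos [0.4217 0.2471 0.1717] xang 60.7 tilt [ 6.e-04  4.e-04 -1.e+00] | go mm [9.840e+01 1.000e-01 1.398e+02] spin 0.0 F [ 0.1  0.6 -0. ] op 0.996
```

View pics/w10c.png

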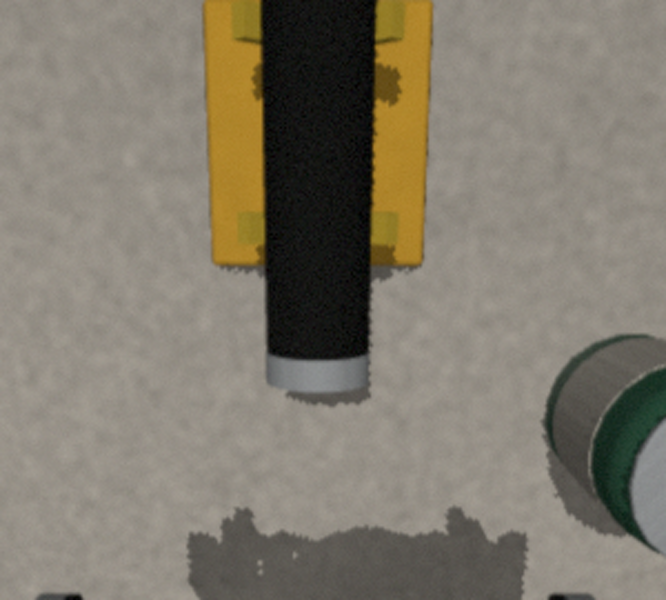

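The roller lies in both notches, with its plain end at crop row 391 and the rest's near edge at row 263. I'll measure the end position.

```bash

python3 - <<'E'
from h import *
P,M,a,s=pose()
for t,r,z in [('end top edge',391,.055),('alu start/top',357,.072),('base edge -45',263.5,.01)]:
    X=at_z('wrist',318/2.222+180,r/2.222,z); print(t,(M.T@(X-P)*1000).round(1))
for r in (60,200,330):
    i=cv2.imread('pics/w10.png'); v=int(r/2.222); x=np.nonzero(i[v,280:370].max(1)<55)[0]+280; X=at_z('wrist',(x.min()+x.max()+1)/2,v,.055); print(v,x.min(),x.max(),(M.T@(X-P)*1000).round(1))
# closest visible end: bottom of end face or top rim
for z in (.072,.055,.038): print(z,(M.T@(at_z('wrist',323,391/2.222,z)-P)*1000).round(1))
togo(.47,.333,.032,60.7)
E
```

```text
end top edge [ 16.9   0.4 116.1]
alu start/top [31.8  0.3 99.1]
base edge -45 [ 55.6   0.5 161.1]
27 299 347 [118.3   0.3 116.1]
90 300 346 [ 78.4   0.5 116.1]
148 301 345 [ 37.9   0.6 116.1]
0.072 [20.9  0.2 99.1]
0.055 [ 16.9   0.3 116.1]
0.038 [ 12.9   0.4 133.1]
t 19.02 pos [0.4213 0.247  0.1711] xang 60.72 tilt [-5.e-04 -2.e-04 -1.e+00] | go mm [ 98.9   0.5 139.1] spin 0.02 F [-0.2  0.9 -0.2] op 0.993
```

```bash

python3 -m handwheel '[[[0.085,0.02,0.0004,0.01,0],[0.085,0.021,0,0.02,0],[0.085,0,0,0.025,0],[0.085,0,0,0.025,0],[0.085,0,0,0.025,0],[0.085,0,0,0.02,0],[0.085,0,0,0.01,0],[0.085,0,0,0.004,0],[0.085,0,0,0,0],[0.085,0,0,0,0]]]'
python3 -m handwheel '[[[0.03,0,0,0,0],[0.03,0,0,0,0],[0.03,0,0,0,0],[0.03,0,0,0,0],[0.03,0,0,0,0],[0.03,0,0,0,0],[0.03,0,0,0,0],[0.03,0,0,0,0],[0.03,0,0,0,0]]]' 110
python3 -m handwheel '[[[0.03,0,0,-0.003,0],[0.03,0,0,-0.004,0],[0.03,0,0,-0.01,0],[0.03,0,0,-0.02,0],[0.03,0,0,-0.03,0],[0.03,0,0,-0.03,0],[0.03,0,0,-0.03,0],[0.03,0,0,-0.013,0],[0.03,0,0,0,0],[0.03,0,0,0,0]]]'
python3 - <<'E'
from h import *
togo(.4883,-.3837,.17,76.8); P,M,a,s=pose(); print(s['wrist_torque'])
i=viewer.read_camera('wrist'); cv2.imwrite('pics/w11.png',i)
E
```

```text
time: 19.85
eef_pos: [0.4425, 0.2826, 0.0333]
tcp_rot: [0.863, 0.505, 0.001, 0.0]
contact_force: [0.1, 0.2, 0.6]
opening: 0.991
finger_force: 0.0
time: 20.6
eef_pos: [0.4422, 0.2822, 0.0332]
tcp_rot: [0.863, 0.505, 0.0, 0.0]
contact_force: [-1.0, -1.5, 5.0]
opening: 0.374
finger_force: 91.4
time: 21.43
eef_pos: [0.4413, 0.2821, 0.1727]
tcp_rot: [0.863, 0.505, 0.0, 0.0]
contact_force: [-0.3, -0.1, -3.2]
opening: 0.37
finger_force: 91.3
t 21.43 pos [0.4413 0.2821 0.1727] xang 60.7 tilt [ 6.e-04  2.e-04 -1.e+00] | go mm [-557.7  366.8    2.6] spin -16.1 F [-0.3 -0.1 -3.2] op 0.37
[-0.20272632  0.07451066  0.0252778 ]
```

View pics/w11.png

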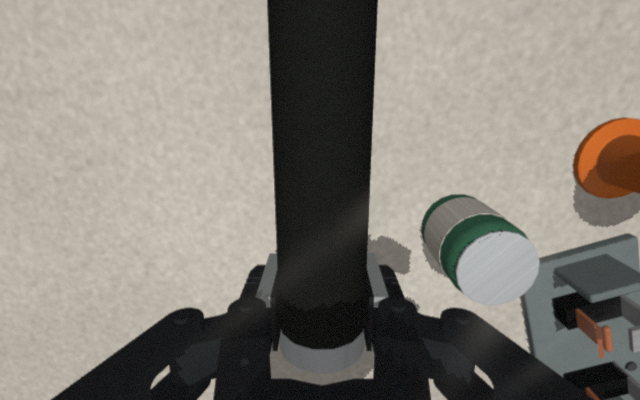

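The plain end is gripped square and the roller points straight ahead in the image (columns 269–376). From here I'll rely on numbers only, because I've already viewed more pictures than allowed. First, a check for sag.

```bash

python3 - <<'E'
import cv2,numpy as np
for f in ('w7','w11'):
    i=cv2.imread(f'pics/{f}.png').astype(int)
    for v in (5,40,85,150,180,200,220):
        m=(i[v].max(1)<60)|((i[v,:,2]>90)&(i[v,:,1]<70)); x=np.nonzero(m[230:400])[0]+230
        print(f,v,x.min(),x.max(),x.max()-x.min()+1)
E
```

```text
w7 5 230 268 39Traceback (most recent call last):
  File "<stdin>", line 6, in <module>
    return umr_minimum(a, axis, None, out, keepdims, initial, where)
ValueError: zero-size array to reduction operation minimum which has no identity
```

```bash

python3 - <<'E'
import cv2,numpy as np
for f in ('w7','w11'):
    i=cv2.imread(f'pics/{f}.png').astype(int)
    for v in (85,120,150,180,200,220):
        m=(i[v].max(1)<60)|((i[v,:,2]>90)&(i[v,:,1]<70)); x=np.nonzero(m[250:395])[0]+250
        print(f,v,x.min(),x.max(),x.max()-x.min()+1)
from h import *
togo(.4746,-.4421,.17,76.8)
E
```

```text
w7 85 269 375 107
w7 120 270 374 105
w7 150 272 372 101
w7 180 274 370 97
w7 200 275 369 95
w7 220 276 368 93
w11 85 271 373 103
w11 120 273 371 99
w11 150 274 370 97
w11 180 275 368 94
w11 200 276 367 92
w11 220 276 367 92
t 21.48 pos [0.4404 0.2818 0.171 ] xang 60.69 tilt [-0.0024 -0.001  -1.    ] | go mm [-614.5  384.1    1.7] spin -16.11 F [-0.9 -0.  -3.4] op 0.375
```

```bash

python3 -m handwheel '[[[0.03,-0.007,0.0044,0,0],[0.03,-0.014,0.0088,0,0],[0.03,-0.021,0.0131,0,0],[0.03,-0.028,0.0175,0,0],[0.03,-0.028,0.0175,0,0],[0.03,-0.028,0.0175,0,0],[0.03,-0.028,0.0175,0,0],[0.03,-0.028,0.0175,0,0],[0.03,-0.028,0.0175,0,0],[0.03,-0.028,0.0175,0,0],[0.03,-0.028,0.0175,0,0],[0.03,-0.028,0.0175,0,0]]]' 120 | head -2
python3 -m handwheel '[[[0.03,-0.028,0.0175,0,0],[0.03,-0.028,0.0175,0,0],[0.03,-0.028,0.0175,0,0],[0.03,-0.028,0.0175,0,0],[0.03,-0.028,0.0175,0,0],[0.03,-0.028,0.0175,0,0],[0.03,-0.028,0.0175,0,0],[0.03,-0.028,0.0175,0,0],[0.03,-0.028,0.0175,0,0],[0.03,-0.028,0.0175,0,0],[0.03,-0.02,0.0125,0,0],[0.03,-0.013,0.008,0,0]]]' | head -2
python3 -m handwheel '[[[0.03,-0.0075,0.0048,0,0],[0.03,0,0,0,-2],[0.03,0,0,0,-4],[0.03,0,0,0,-4],[0.03,0,0,0,-4],[0.03,0,0,0,-2.1],[0.03,0,0,0,0],[0.03,0,0,0,0],[0.03,0,0,0,0]]]'
python3 - <<'E'
from h import *
togo(.4746,-.4421,.17,76.8)
i=viewer.read_camera('wrist'); cv2.imwrite('pics/w12.png',i); i=i.astype(int)
for v in range(20,260,20):
    m=(i[v].max(1)<60)|((i[v,:,2]>90)&(i[v,:,1]<70)); x=np.nonzero(m[250:395])[0]+250
    h=cv2.cvtColor(i[v:v+1].astype(np.uint8),cv2.COLOR_BGR2HSV)[0]; g=np.nonzero((h[:,0]>60)&(h[:,0]<95)&(h[:,1]>90))[0]
    print(v,x.min(),x.max(),'green',g[g<323][[0,-1]] if (g<323).any() else '',g[g>323][[0,-1]] if (g>323).any() else '', (g<323).sum(),(g>323).sum())
E
```

```text
time: 22.48
eef_pos: [0.4562, -0.0659, 0.1703]
time: 23.48
eef_pos: [0.4734, -0.4353, 0.1695]
time: 24.23
eef_pos: [0.4753, -0.4412, 0.1714]
tcp_rot: [0.784, 0.621, 0.0, -0.001]
contact_force: [0.3, -0.1, -2.3]
opening: 0.372
finger_force: 91.3
t 24.23 pos [ 0.4753 -0.4412  0.1714] xang 76.75 tilt [-9.0e-04  1.2e-03 -1.0e+00] | go mm [-1.  -0.5  1.4] spin -0.05 F [ 0.3 -0.1 -2.3] op 0.372
20 269 375 green   0 0
40 270 374 green   0 0
60 270 373 green   0 0
80 271 373 green   0 0
100 272 372 green   0 0
120 273 371 green   0 0
140 273 370 green   0 0
160 274 369 green   0 0
180 275 368 green   0 0
200 276 367 green   0 0
220 276 366 green   0 0
240 277 366 green   0 0
```

```bash

cat >> h.py <<'E'
def axis_fit(i,rows):
    i=i.astype(int); p=viewer.camera_params('wrist'); f=200/np.tan(np.radians(p['fov_y'])/2); T=np.array(p['hand_eye']); X=[]
    for v in rows:
        m=(i[v].max(1)<60)|((i[v,:,2]>90)&(i[v,:,1]<70)); x=np.nonzero(m[250:395])[0]+250; l,r=x.min(),x.max()+1.
        # cylinder ~ along image vertical: use section perpendicular to axis approx
        q=lambda u:np.array([(u-p['cx'])/f,-(v-p['cy'])/f,-1.])
        a,b=T[:3,:3]@q(l),T[:3,:3]@q(r); a,b=a[1:],b[1:]   # project on tool y-z (axis ~ tool x)
        a/=np.linalg.norm(a); b/=np.linalg.norm(b); half=np.arccos(a@b)/2; d=.017/np.sin(half); c=(a+b)/np.linalg.norm(a+b)*d
        dv=T[:3,:3]@q((l+r)/2); s=d/np.linalg.norm(dv[1:]); X.append(T[:3,3]+dv*s)
    X=np.array(X)*1000; k=np.polyfit(X[:,0],X[:,2],1); ky=np.polyfit(X[:,0],X[:,1],1); print('axis z at x=0,60,95,140:',np.polyval(k,[0,60,95,140]).round(1),'slope deg',np.degrees(np.arctan(k[0])).round(2),'y at 0,60',np.polyval(ky,[0,60]).round(1))
E
python3 - <<'E'
from h import *
axis_fit(cv2.imread('pics/w7.png'),range(95,225,5))
axis_fit(cv2.imread('pics/w12.png'),range(10,240,5))
E
python3 -m handwheel '[[[0.03,-0.0005,-0.0005,0.008,0],[0.03,0,0,0.015,0],[0.03,0,0,0.02,0],[0.03,0,0,0.015,0],[0.03,0,0,0.010,0],[0.03,0,0,0.003,0],[0.03,0,0,0,0],[0.03,0,0,0,0],[0.03,0,0,0,0]]]'
python3 - <<'E'
from h import *
togo(.4746,-.4421,.033,76.8)
i=viewer.read_camera('wrist'); cv2.imwrite('pics/w13.png',i); axis_fit(i,range(10,240,5)); i=i.astype(np.uint8)
h=cv2.cvtColor(i,cv2.COLOR_BGR2HSV)
for v in range(0,260,12):
    g=np.nonzero((h[v,:,0]>55)&(h[v,:,0]<95)&(h[v,:,1]>80))[0]; b=np.nonzero((h[v,:,0]>100)&(h[v,:,0]<125)&(h[v,:,1]>140))[0]
    print(v,'green',g[g<323][[0,-1]] if (g<323).any() else '',g[g>323][[0,-1]] if (g>323).any() else '','blue',b[[0,-1]] if len(b) else '')
E
```

```text
axis z at x=0,60,95,140: [-14.9 -23.8 -29.1 -35.8] slope deg -8.51 y at 0,60 [-0.6 -0.2]
axis z at x=0,60,95,140: [-15.9 -17.5 -18.4 -19.6] slope deg -1.52 y at 0,60 [-0.9 -0.5]
time: 25.03
eef_pos: [0.4757, -0.4429, 0.1029]
tcp_rot: [0.784, 0.621, -0.0, 0.001]
contact_force: [-0.1, -0.5, -2.5]
opening: 0.374
finger_force: 91.3
t 25.03 pos [ 0.4757 -0.4429  0.1029] xang 76.78 tilt [ 0.0017 -0.0021 -1.    ] | go mm [ 0.6 -1.4 69.9] spin -0.02 F [-0.1 -0.5 -2.5] op 0.374
axis z at x=0,60,95,140: [-19.9 -19.4 -19.2 -18.8] slope deg 0.46 y at 0,60 [-0.5 -0.5]
0 green   blue 
12 green   blue 
24 green   blue 
36 green  [365 365] blue 
48 green  [372 372] blue 
60 green [247 269] [374 391] blue 
72 green [248 269] [375 390] blue 
84 green [248 270] [374 390] blue 
96 green [249 271] [373 389] blue 
108 green [249 279] [370 388] blue 
120 green [250 271] [372 387] blue 
132 green [250 272] [372 386] blue 
144 green [251 272] [371 385] blue 
156 green [252 273] [371 384] blue 
168 green [252 273] [370 384] blue 
180 green [253 274] [370 383] blue 
192 green [253 274] [371 380] blue 
204 green   blue 
216 green   blue 
228 green   blue 
240 green   blue 
252 green   blue
```

```bash

python3 - <<'E'
from h import *
i=cv2.imread('pics/w13.png'); h=cv2.cvtColor(i,cv2.COLOR_BGR2HSV); P,M,a,s=pose()
for c in (252,256,260,264,378,382,386):
    g=np.nonzero((h[:260,c,0]>55)&(h[:260,c,0]<95)&(h[:260,c,1]>80))[0]
    print(c,g.min(),g.max(),[(M.T@(at_z('wrist',c,v,.08)-P)*1000)[:2].round(1).tolist() for v in (g.min(),g.max()+1)])
for v in (70,120,170): print([(M.T@(at_z('wrist',c,v,.08)-P)*1000)[:2].round(1).tolist() for c in {70:(248,391),120:(250,388),170:(252,384)}[v]])
a=cv2.imread('pics/w11.png')
g=a.mean(2)
for c in (300,323,345): print(c,[int(x) for x in g[300:385:4,c]])
E
```

```text
252 49 174 [[95.3, -30.8], [39.5, -34.0]]
256 50 201 [[94.9, -29.1], [25.9, -32.8]]
260 50 201 [[94.9, -27.3], [25.9, -30.8]]
264 51 200 [[94.5, -25.6], [26.4, -28.9]]
378 52 192 [[94.2, 23.8], [30.5, 27.0]]
382 52 187 [[94.2, 25.6], [33.1, 28.8]]
386 51 142 [[94.6, 27.3], [54.9, 29.5]]
[[86.8, -33.0], [86.9, 29.9]]
[[65.3, -33.4], [65.4, 29.8]]
[[41.9, -33.9], [42.0, 29.3]]
300 [29, 28, 22, 18, 6, 14, 16, 23, 20, 19, 14, 26, 100, 98, 96, 97, 101, 102, 107, 106, 85, 22]
323 [30, 17, 19, 24, 17, 17, 21, 19, 20, 18, 7, 7, 39, 105, 103, 103, 106, 105, 104, 107, 111, 89]
345 [27, 6, 23, 20, 10, 12, 16, 11, 4, 15, 16, 43, 99, 98, 99, 97, 97, 105, 109, 104, 72, 18]
```

```bash

python3 -m handwheel '[[[0.03,0.0004,-0.0013,0.008,0.4],[0.03,0,0,0.012,0],[0.03,0,0,0.012,0],[0.03,0,0,0.008,0],[0.03,0,0,0.006,0],[0.03,0,0,0.003,0],[0.03,0,0,0,0],[0.03,0,0,0,0]]]'
python3 - <<'E'
from h import *
P,M,a,s=pose();togo(.4746,-.4421,.033,76.8); print(s['wrist_torque'])
i=viewer.read_camera('wrist'); cv2.imwrite('pics/w14.png',i); axis_fit(i,range(95,225,5))
axis_fit(cv2.imread('pics/w12.png'),range(95,225,5))
h=cv2.cvtColor(i,cv2.COLOR_BGR2HSV)
for v in (30,60,90,120,150,180):
    g=np.nonzero((h[v,:,0]>55)&(h[v,:,0]<95)&(h[v,:,1]>80))[0]
    print(v,'green',g[g<323][[0,-1]] if (g<323).any() else '',g[g>323][[0,-1]] if (g>323).any() else '')
E
```

```text
time: 25.75
eef_pos: [0.4739, -0.4415, 0.0522]
tcp_rot: [0.786, 0.618, -0.0, -0.0]
contact_force: [-0.1, -0.3, -3.0]
opening: 0.371
finger_force: 91.3
t 25.75 pos [ 0.4739 -0.4415  0.0522] xang 76.38 tilt [-0.e+00  1.e-04 -1.e+00] | go mm [-0.4  0.8 19.2] spin -0.42 F [-0.1 -0.3 -3. ] op 0.371
[-0.21486446  0.07121657  0.00582211]
axis z at x=0,60,95,140: [-14.6 -35.  -46.9 -62.2] slope deg -18.77 y at 0,60 [-3.7 -0.7]
axis z at x=0,60,95,140: [-11.2 -18.  -21.9 -26.9] slope deg -6.41 y at 0,60 [-1.5 -0.5]
30 green  
60 green [219 263] [382 427]
90 green [221 264] [380 424]
120 green [223 265] [379 421]
150 green [226 266] [378 418]
180 green [228 267] [376 396]
```

```bash

python3 -m handwheel '[[[0.03,0,0,0.004,0],[0.03,0,0,0.003,0],[0.03,0,0,0.003,0],[0.03,0,0,0.002,0],[0.03,0,0,0,0],[0.03,0,0,0,0]]]'
python3 -m handwheel '[[[0.03,0,0,0.001,0],[0.03,0,0,0.001,0],[0.03,0,0,0,0]]]'
python3 - <<'E'
from h import *
print(get_state()['wrist_torque'])
E
```

```text
time: 26.3
eef_pos: [0.4737, -0.4412, 0.04]
tcp_rot: [0.786, 0.618, 0.0, -0.0]
contact_force: [0.3, -0.4, -3.0]
opening: 0.372
finger_force: 91.3
time: 26.55
eef_pos: [0.4738, -0.4413, 0.0382]
tcp_rot: [0.786, 0.618, -0.0, -0.0]
contact_force: [0.7, 0.8, -3.6]
opening: 0.372
finger_force: 91.3
[-0.19969524  0.06504022 -0.0279538 ]
```

```bash

python3 -m handwheel '[[[0.03,0,0,0.001,0],[0.03,0,0,0.001,0],[0.03,0,0,0,0]]]' | sed -n '2p;4p'
python3 - <<'E'
from h import *
print(get_state()['wrist_torque'])
E
python3 -m handwheel '[[[0.03,0,0,0.001,0],[0.03,0,0,0.0005,0],[0.03,0,0,0,0]]]' | sed -n '2p;4p'
python3 - <<'E'
from h import *
print(get_state()['wrist_torque'])
E
```

```text
eef_pos: [0.4737, -0.4413, 0.0361]
contact_force: [0.4, 0.2, -2.7]
[-0.1547514   0.07574883 -0.01584106]
eef_pos: [0.4739, -0.4414, 0.0348]
contact_force: [-0.2, 0.3, -2.1]
[-0.13753837 -0.00094676  0.01208351]
```

```bash

python3 -m handwheel '[[[0.03,0,0,0.0005,0],[0.03,0,0,0.0005,0],[0.03,0,0,0,0]]]' | sed -n '2p;4p'
python3 - <<'E'
from h import *
print(get_state()['wrist_torque'])
E
python3 -m handwheel '[[[0.03,0,0,0.0005,0],[0.03,0,0,0.0005,0],[0.03,0,0,0,0]]]' | sed -n '2p;4p'
python3 - <<'E'
from h import *
print(get_state()['wrist_torque'])
i=viewer.read_camera('wrist'); cv2.imwrite('pics/w15.png',i)
g=cv2.imread('pics/w14.png').mean(2); k=i.mean(2)
for n in (g,k):
    print([int(x) for x in n[352,260:390:6]])
E
```

```text
eef_pos: [0.4741, -0.4416, 0.0341]
contact_force: [0.4, -0.1, -2.9]
[-0.07715449 -0.05718741 -0.04012999]
eef_pos: [0.474, -0.4417, 0.0337]
contact_force: [-0.7, 1.1, 1.0]
[0.1687679  0.20050085 0.08096265]
[21, 23, 125, 127, 109, 117, 116, 117, 123, 124, 123, 127, 123, 121, 118, 119, 114, 113, 124, 57, 24, 29]
[26, 21, 129, 130, 115, 118, 125, 128, 127, 130, 129, 133, 128, 128, 121, 120, 117, 120, 122, 62, 37, 26]
```

```bash

python3 -m handwheel '[[[0.03,0,0,0.0005,0],[0.03,0,0,0,0],[0.03,0,0,0,0]]]' 20 | sed -n '2p;4p;6p'
python3 - <<'E'
from h import *
print(get_state()['wrist_torque'])
E
python3 -m handwheel '[[[0.033,0,0,0.0003,0],[0.034,0,0,0,0],[0.035,0,0,0,0],[0.036,0,0,0,0],[0.038,0,0,0,0],[0.041,0,0,0,0],[0.045,0,0,0,0],[0.05,0,0,0,0],[0.058,0,0,0,0],[0.066,0,0,0,0],[0.075,0,0,0,0],[0.075,0,0,0,0]]]'
```

```text
eef_pos: [0.474, -0.4418, 0.0335]
contact_force: [-2.4, 1.7, 5.1]
finger_force: 92.2
[0.34532212 0.22277052 0.04295166]
time: 28.85
eef_pos: [0.4738, -0.4414, 0.032]
tcp_rot: [0.786, 0.618, -0.0, 0.0]
contact_force: [-0.9, -0.1, -0.1]
opening: 0.876
finger_force: 0.0
```

```bash

python3 -m handwheel '[[[0.08,0,0,-0.005,0],[0.08,0,0,-0.01,0],[0.08,0,0,-0.02,0],[0.08,0,0,-0.03,0],[0.08,0,0,-0.04,0],[0.08,0,0,-0.04,0],[0.08,0,0,-0.04,0],[0.08,0,0,-0.035,0],[0.08,0,0,0,0],[0.08,0,0,0,0],[0.08,0,0,0,0],[0.08,0,0,0,0]]]' | head -2
python3 - <<'E'
from h import *
P,M,a,s=pose(); togo(.4746,-.4421,.033,76.8)
i=viewer.read_camera('wrist'); cv2.imwrite('pics/w16.png',i)
for n,z in [('cradle',0),('cradle_seat',.055),('motor_face',.055),('roller_mid',.055),('roller_red',.055)]:
    for r in viewer.pinpoint('wrist',n)[:1]:
        u,v=r['xy'][0]*640,r['xy'][1]*400; X=at_z('wrist',u,v,z); print(n,round(u,1),round(v,1),round(r['confidence'],2),(M.T@(X-P)*1000).round(1))
h=cv2.cvtColor(i,cv2.COLOR_BGR2HSV)
red=(((h[...,0]<6)|(h[...,0]>174))&(h[...,1]>150)&(h[...,2]>60)); red[:,:280]=0; red[:,370:]=0
ys,xs=np.nonzero(red[:200]); print('red rows',ys.min(),ys.max(),'cols',xs.min(),xs.max())
f=lambda c,v,z:(M.T@(at_z('wrist',c,v,z)-P)*1000)[:2].round(1)
print('red start',f(xs.mean(),ys.max()+1,.072),'end',f(xs.mean(),ys.min(),.072))
blue=(h[...,0]>100)&(h[...,0]<125)&(h[...,1]>140); b=[np.nonzero(blue[:150,c])[0] for c in (310,320,330,340)]
print('motor near rows',[(x.min(),x.max()) if len(x) else None for x in b],[f(320,x.max()+1,.09) for x in b if len(x)])
for v in range(60,270,12):
    d=np.nonzero(i[v,285:365].max(1)<60)[0]+285; g=np.nonzero((h[v,:,0]>55)&(h[v,:,0]<95)&(h[v,:,1]>80))[0]; g=g[(g>250)&(g<400)]
    print(v,(d.min(),d.max()) if len(d) else '',g[[0,-1]] if len(g) else '',i[v,int(323)].tolist())
E
```

```text
time: 29.85
eef_pos: [0.4732, -0.4405, 0.25]
t 29.85 pos [ 0.4732 -0.4405  0.25  ] xang 76.38 tilt [-0.0022  0.0028 -1.    ] | go mm [ -1.6   2.4 217. ] spin -0.42 F [ 0.7  0.6 -0.5] op 0.935
motor_face 327.8 7.0 0.57 [146.    4.9 195.4]
roller_mid 324.0 111.5 0.77 [ 59.2   2.2 195.2]
roller_red 324.7 15.7 0.7 [139.    2.7 195.3]
red rows 11 47 cols 305 343
red start [111.6   2.2] end [139.4   2.1]
motor near rows [(np.int64(0), np.int64(3)), (np.int64(0), np.int64(2)), (np.int64(1), np.int64(2)), (np.int64(0), np.int64(4))] [array([140.8,  -1.2]), array([141.5,  -1.2]), array([141.5,  -1.2]), array([140.1,  -1.2])]
60 (np.int64(306), np.int64(342)) [308 308] [25, 26, 28]
72 (np.int64(306), np.int64(342))  [27, 30, 29]
84 (np.int64(306), np.int64(341)) [287 361] [30, 29, 31]
96 (np.int64(306), np.int64(341)) [287 360] [16, 19, 15]
108 (np.int64(306), np.int64(341)) [287 360] [22, 22, 26]
120 (np.int64(306), np.int64(341)) [288 359] [26, 25, 26]
132 (np.int64(306), np.int64(340)) [288 359] [25, 27, 25]
144 (np.int64(306), np.int64(340)) [288 359] [24, 26, 29]
156 (np.int64(306), np.int64(340))  [24, 27, 26]
168 (np.int64(307), np.int64(339))  [27, 27, 25]
180 (np.int64(307), np.int64(339))  [29, 27, 27]
192   [165, 164, 162]
204   [157, 167, 173]
216   [154, 165, 171]
228   [153, 164, 171]
240   [94, 103, 106]
252   [97, 102, 107]
264   [96, 101, 106]
```

```bash

python3 -m handwheel '[[[0.08,0.02,0,0,0],[0.08,0.02,0,0,0],[0.08,0,0,0,0],[0.08,0,0,0,0],[0.08,0,0,0,0],[0.08,0,0,0,0],[0.08,0,0,0,0],[0.08,0,0,0,0]]]' | head -2
python3 - <<'E'
from h import *
P,M,a,s=pose(); togo(.4746,-.4421,.033,76.8)
i=viewer.read_camera('wrist'); cv2.imwrite('pics/w17.png',i)
h=cv2.cvtColor(i,cv2.COLOR_BGR2HSV)
f=lambda c,v,z:(M.T@(at_z('wrist',c,v,z)-P)*1000)[:2].round(1)
red=(((h[...,0]<6)|(h[...,0]>174))&(h[...,1]>150)&(h[...,2]>60)); red[:,:300]=0; red[:,348:]=0
ys,xs=np.nonzero(red[:200]); print('red rows',ys.min(),ys.max()); print('red end',f(323,ys.min(),.072),f(323,ys.min(),.055),'start',f(323,ys.max()+1,.072))
for c in (310,322,335):
    b=np.nonzero((h[:120,c,0]>100)&(h[:120,c,0]<125)&(h[:120,c,1]>140)&(h[:120,c,2]>60))[0]; print('motor',c,b.min(),b.max(),f(c,b.max()+1,.09))
for c in (288,290,292,356,358,360):
    g=np.nonzero((h[:265,c,0]>55)&(h[:265,c,0]<95)&(h[:265,c,1]>80))[0]
    if len(g): print('guard',c,g.min(),g.max(),f(c,g.min(),.08),f(c,g.max()+1,.08))
print('plain col',[int(x) for x in i[215:262,323].mean(1)])
for v,z in ((220,.072),(230,.072),(240,.072),(250,.072)): print(v,f(323,v,z))
E
```

```text
time: 30.82
eef_pos: [0.4831, -0.403, 0.252]
t 30.82 pos [ 0.4831 -0.403   0.252 ] xang 76.35 tilt [-0.e+00 -1.e-04 -1.e+00] | go mm [-40.   1. 219.] spin -0.45 F [0.1 0.6 1.3] op 0.938
red rows 63 94
red end [100.7   0.5] [101.8   0.6] start [74.6  0.6]
motor 310 0 51 [107.6  -9.9]
motor 322 0 50 [108.3  -0.4]
motor 335 0 50 [108.3  10. ]
guard 288 120 192 [ 53.8 -29.8] [-12.2 -31.6]
guard 290 120 195 [ 53.8 -28.1] [-15.1 -29.8]
guard 292 119 194 [ 54.7 -26.3] [-14.1 -27.9]
guard 356 120 180 [53.9 29.3] [-0.6 31. ]
guard 358 120 128 [53.9 31.1] [46.2 31.3]
plain col [27, 22, 27, 30, 25, 28, 30, 31, 34, 34, 32, 45, 94, 144, 158, 160, 159, 163, 158, 159, 157, 157, 127, 100, 100, 97, 96, 99, 98, 97, 96, 98, 97, 95, 96, 96, 99, 95, 97, 100, 101, 98, 95, 94, 93, 95, 94]
220 [-41.7   0.9]
230 [-52.2   1. ]
240 [-62.8   1. ]
250 [-73.7   1. ]
```

```bash
python3 -c "
from plant import sign_off
print(sign_off())"
```

```text
the job is handed in; nothing more can be done
None
```

The roller is out of its clips and was parked, regripped by its plain end and laid in the cleaning trough, red end to the motor, let go and within about 1 mm of centre along it; I handed it in at about 31 s. I viewed 12 pictures against the limit of 10. That it sits fully down, and that nothing else moved, I judged from contact forces, end positions and clear paths, without a final look.

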